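# Check two spare-part tins for the post insulator

## Task

First lift the lids off both spare-part tins and stand them upright on the bench, clear of the tins and the tray, to see what is inside. Then take the ribbed post insulator out of its tin and set it down gently, upright, in the grey plastic tray; do not drop it. Leave the smooth sleeve standing in its own tin and do not disturb the screwdriver, the can and the terminal block.

Things in the scene. Friction and masses are not known exactly. Their poses are not given: they have to be found in the camera images.
- tin_a: One of two identical spare-part tins, left or right by chance: a low steel tray fixed to the bench, 120 x 120 mm, rim 18 mm high, walls and floor 4 mm thick. A part stands upright on its floor within 15 mm of the middle, under a loose lid. Origin: centre of its underside, on the bench; x, y along its sides, z up.
- tin_b: One of two identical spare-part tins, left or right by chance: a low steel tray fixed to the bench, 120 x 120 mm, rim 18 mm high, walls and floor 4 mm thick. A part stands upright on its floor within 15 mm of the middle, under a loose lid. Origin: centre of its underside, on the bench; x, y along its sides, z up.
- lid_a: Loose lid of the tin of that letter: pale metal box open below, 104 x 104 x 78 mm high, walls 4 mm, 175-350 g. Starts inside the rim on the tin floor, 4 mm play; lifts straight off, needs 70 mm to clear the part. On top a black grip block: 50 mm along x, 18 mm thick along y, 36 mm tall (78-114 mm above origin). Origin: centre of its lower edge plane, z up.
- lid_b: Loose lid of the tin of that letter: pale metal box open below, 104 x 104 x 78 mm high, walls 4 mm, 175-350 g. Starts inside the rim on the tin floor, 4 mm play; lifts straight off, needs 70 mm to clear the part. On top a black grip block: 50 mm along x, 18 mm thick along y, 36 mm tall (78-114 mm above origin). Origin: centre of its lower edge plane, z up.
- insulator: The part wanted: ribbed post insulator of red-brown resin, a solid upright cylinder 36 mm in diameter over its ribs, 62 mm tall, with ring grooves round it and a small steel disc in its closed top; about 120 g. Grasp it across the ribs like a plain cylinder. Starts upright under the lid of one tin. Origin: centre of its underside; z up its axis.
- sleeve: The part not wanted: smooth tube of the same resin and outer size, 36 mm in diameter, 62 mm tall, with a 23 mm bore open at the top; about 90 g. Starts upright under the lid of the other tin. Origin: centre of its underside; z up its axis.
- tray: Low open tray of grey plastic fixed to the bench between the robot and the tins, 110 x 110 mm outside, rim 14 mm high, walls and floor 4 mm thick, empty. Origin: centre of its underside, on the bench; z up.
- screwdriver: Bystander: screwdriver with red handle, lying across the bench beyond the tins, about 0.2 m long. Origin: near its middle, on the bench.
- can: Bystander: small pale grey can, 54 mm in diameter, 65 mm tall, standing on the far left of the bench. Origin: centre of its underside.
- terminal_block: Bystander: black terminal block with brass strips, 45 x 90 mm, about 28 mm high, lying on the far right of the bench. Origin: centre of its underside.
Mind the look-alikes: they are no part of the job. What is shaped like the tin_a but blue or purple is not meant.

How it is judged:
By the outcome, as a careful person would: the job done as asked, in the order asked, and still so for the second after the job is handed in, with the robot touching nothing.
It also fails if it takes over 72 s, if anything falls off the work surface, if the arm or the gripper's body presses on something with over 40 N, if the wrist force passes 120 N, or if a joint passes its speed limit or range.

## Robot

A 6-joint arm with a two-finger parallel gripper is mounted at the origin on the work surface. World frame = base frame: x ahead of the robot, y to its left, z up, the work surface at z = 0. Lengths are in mm, angles in rad, forces in N, time in s.
With the tool pointing down it reaches from about 350 to 975 mm from the base axis. Payload 7.1 kg.
Tool frame: the origin (TCP) lies midway between the tips of the shut fingers; the grasp point (between the pads) lies 19 mm behind it (ctrl.grip_point_offset is the distance from the TCP to the grasp point, in mm); z points along the fingers, y is the line along which they close (so a half turn about z gives the same grasp; the last joint's range is limited). The gripper opens to 88 mm and grips with 3 to 60 N. Pads are 20 mm wide; open, the fingers measure 115 mm over their backs; the gripper's body (75 mm by 178 mm) begins 61 mm behind the grasp point.
Start: joints at [1.208, 0.423, 1.63, -0, 1.089, -0.019], TCP at [210.635, 588.42, 222.675] pointing down, gripper open.
Joint ranges: [-3, 3], [-0.9, 2.11], [0.09, 2.58], [-1.31, 4.45], [0.11, 2.69], [-2.54, 2.54]. Speed limits (rad/s): [2.39, 2.39, 3.01, 3.14, 3.14, 3.14].

## Interface

Orientations are given as a rotation vector (axis times angle).
In Python, from workcell import get_obs, optics, close_job, spotter, ctrl gives the robot as it stands. The module is installed in compiled form; this text tells all that it offers.
- The arm moves only by the tool move_arm, never from a script. Its argument "rows" is a list of rows, each a list of 5 numbers: the shift along the tool's x, y, z in cm, then the turn about the tool's z in degrees, then the opening in per cent of the stroke, from 0 (shut) to 100 (fully open). A call has 1 to 10 rows; each row shifts and turns the commanded pose from where the row before left it, along the tool's axes as they then stand; what a row does not reach is not made up. A row lasts 1/8 s, in which the tool goes at most 62.5 mm and 10.7 degrees, less where a joint would pass 70% of its speed; a pose out of reach is approached as far as the arm can. A call with a gripper value outside its range is refused whole. The fingers move at their own pace and stop on an object; the grip force is fixed at half the most. Time passes only in rows, so rows that do not move let the fingers close. It gives the time, the measured TCP pose, the force, the opening and the grip force at its end, in the units of the state.
- get_obs(): the state, without advancing time (a new reading comes with each control period).
- optics.get_image(name): name is "side" or "top"; returns the picture (384x512x3 uint8, blue, green, red); there is no depth.
- optics.calibration(name): a dict with "camera_matrix" (3x3 intrinsics, pixels), "xyz" and "orientation" of the camera in the world. Camera axes: x right, y down, z forward; pixel columns grow to the right and rows downward; lengths in mm; the calibration is good to about 2 mm. A picture is of the moment at which its call begins. calibration takes no time and is no camera call.
- close_job(): hands the job in; it is judged then, once.
Trained networks look in the newest picture that a camera, given by its name, has taken for a name from the list of things; names that differ only in an ending like _2 or _b are one class to them, and where a whole thing is asked for, a point or a joint stands for the part that bears it (a point fixed in the world has none). Each returns a list of dicts, best first, with "conf" (0 to 1); they miss things now and then, are a little off and sometimes report something else, mostly with a low value. They report only what shows in the picture. A call takes as long as a camera call. They do not tell look-alikes from the thing itself.
- spotter.find_in(camera, label): "point" ([column, row] in pixels, amid what is visible of it).
- spotter.regions_of(camera, label): "region" (384x512 bool, what is visible of it) and "point" ([column, row] in pixels, amid what is visible of it).
The state is a dict: "t": time; "qpos": joint angles; "qvel": joint speeds; "joint_torque": joint torques, N m; "ee_pos": TCP position; "orientation": TCP orientation; "ft_force": force on the tool from outside, world axes, zero at the start; "moment": the same for the moment, N m; "width": finger opening in mm; "grasp_force": force on a finger pad.
Only numpy, scipy, OpenCV 4.12 (cv2) and the standard library are available. Lean on these libraries where they do the work, as an engineer would, in place of code of your own. Each camera call takes 0.05 s, during which the arm holds its last target. There are 200 camera calls.

## Working session

There is one attempt and no reset: what is moved stays moved. The work goes in short steps, Python scripts to look and compute and a tool call to move; the robot and the scene stay as the last step left them, time stands still between calls to the robot, and variables do not carry over. Pictures are saved under pics/ and viewed, at most 10 in all, crops included, and the job is handed in when it is done.

Besides the shell and the picture viewer there is one more tool, called after "Call:" as a command line: name --pt "numbers of a row" for each row, then --argument value for the rest. move_arm: Moves the arm, as the interface text tells. Its arguments: {"type":"object","properties":{"rows":{"type":"array","items":{"type":"array","items":{"type":"number"}}}},"required":["rows"]}

```bash
mkdir -p pics; python3 - <<'E'
from workcell import get_obs, optics, spotter
import cv2,numpy as np
o=get_obs();print({k:np.round(v,3).tolist() for k,v in o.items()})
for n in("top","side"):
    im=optics.get_image(n);cv2.imwrite(f"pics/{n}0.png",im)
    c=optics.calibration(n);print(n,{k:np.round(v,4).tolist() for k,v in c.items()})
    for l in("tin_a","lid_a","tray","can","terminal_block","screwdriver"):
        print(l,[(np.round(d["point"],1).tolist(),round(d["conf"],2)) for d in spotter.find_in(n,l)])
E
```

```text
{'t': 0.0, 'qpos': [1.208, 0.424, 1.631, -0.0, 1.089, -0.019], 'qvel': [0.001, -0.001, 0.001, 0.001, 0.002, -0.002], 'joint_torque': [-0.001, -54.463, -27.367, 0.064, 0.023, -0.0], 'ee_pos': [210.451, 587.911, 221.903], 'orientation': [-0.537, -3.095, 0.002], 'ft_force': [0.279, 0.157, -0.172], 'moment': [0.027, -0.004, -0.031], 'grasp_force': 0.0, 'width': 88.263}
top {'camera_matrix': [[385.2094, 0.0, 260.8559], [0.0, 385.2094, 194.0778], [0.0, 0.0, 1.0]], 'xyz': [243.1174, 124.3878, 1495.2089], 'orientation': [-2.1373, 2.1296, -0.181]}
tin_a [([206.6, 277.4], 0.78), ([320.1, 214.1], 0.72), ([259.5, 175.5], 0.71), ([132.4, 189.1], 0.56), ([305.1, 178.0], 0.46)]
lid_a [([267.0, 155.0], 0.97), ([321.9, 161.2], 0.91), ([315.7, 178.2], 0.16)]
tray [([271.7, 213.6], 0.6)]
can [([199.4, 151.0], 0.52)]
terminal_block [([390.3, 160.8], 0.75), ([200.1, 151.5], 0.6)]
screwdriver [([291.4, 126.1], 0.52)]
side {'camera_matrix': [[410.4659, 0.0, 264.3492], [0.0, 410.4659, 192.2117], [0.0, 0.0, 1.0]], 'xyz': [113.3518, -569.5664, 993.3562], 'orientation': [-2.3882, 0.6591, -0.2126]}
tin_a [([331.5, 247.5], 0.84), ([200.9, 101.0], 0.82), ([297.4, 191.8], 0.78), ([137.1, 190.3], 0.63)]
lid_a [([341.9, 224.0], 0.67), ([307.3, 169.6], 0.57)]
tray [([250.4, 211.7], 0.6)]
can [([270.3, 122.7], 0.67)]
terminal_block [([416.2, 304.3], 0.9)]
screwdriver [([361.4, 183.2], 0.51)]
```

```bash
python3 - <<'E'
import cv2,numpy as np
a=cv2.imread("pics/top0.png")[90:300,110:430];b=cv2.imread("pics/side0.png")[80:340,100:480]
cv2.imwrite("pics/t1.png",cv2.resize(a,None,fx=2.5,fy=2.5,interpolation=cv2.INTER_CUBIC));cv2.imwrite("pics/s1.png",cv2.resize(b,None,fx=2.1,fy=2.1,interpolation=cv2.INTER_CUBIC))
E
```

```text
(no output)
```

View pics/t1.png

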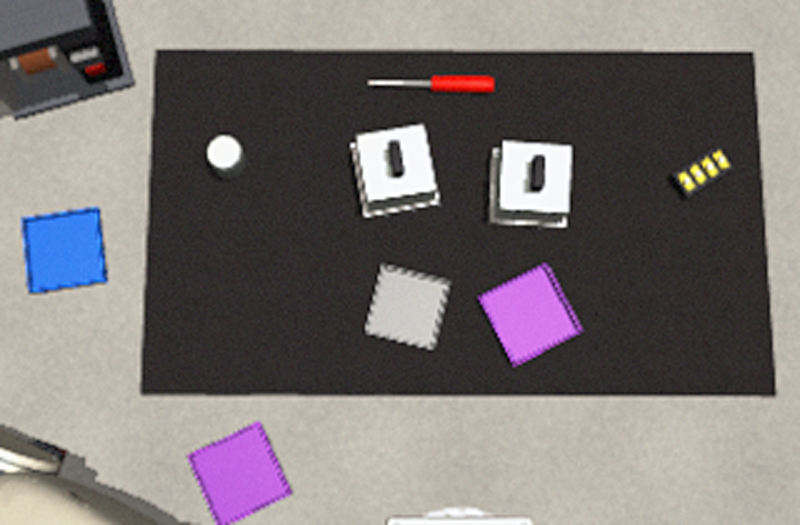

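View pics/s1.png

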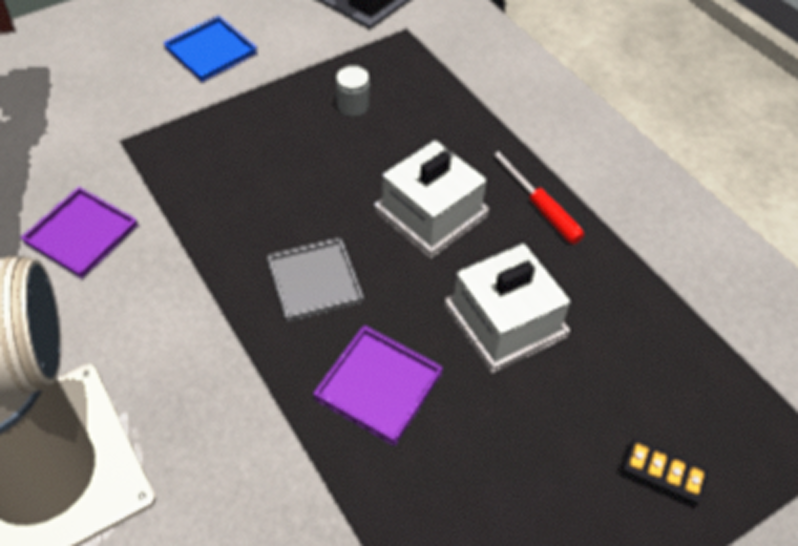

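The top picture (×2.5 crop) shows two white lidded tins at full-image pixels (267,157) and (322,163), and the grey tray at (272,213). The can is at (199,151), the terminal block at (390,160) and the screwdriver at (283,123).

Could be mistaken for tins: purple trays at (322,216) and (206,278), and a blue one at (135,190). None of these has a lid, and their colour is wrong. The real tins are the two steel ones with lids.

```bash
cat > h.py <<'E'
import numpy as np,cv2
from scipy.spatial.transform import Rotation as R
from workcell import get_obs, optics, spotter
def ray(cam,px,z):
    c=optics.calibration(cam);K=np.array(c["camera_matrix"]);p=np.atleast_2d(np.array(px,float))
    d=np.c_[p,np.ones(len(p))]@np.linalg.inv(K).T@R.from_rotvec(c["orientation"]).as_matrix().T
    o=np.array(c["xyz"]);return (o+d*((z-o[2])/d[:,2])[:,None])[:,:2]
def proj(cam,X):
    c=optics.calibration(cam);q=(np.atleast_2d(X)-c["xyz"])@R.from_rotvec(c["orientation"]).as_matrix()
    return (q/q[:,2:])[:,:2]@np.diag(np.diag(c["camera_matrix"])[:2])+np.array(c["camera_matrix"])[:2,2]
def rect(cam,mask,z):
    m=mask.astype(np.uint8);n,l,s,_=cv2.connectedComponentsWithStats(m)
    k=1+np.argmax(s[1:,4]);c=max(cv2.findContours((l==k).astype(np.uint8),0,1)[0],key=len)[:,0]
    (x,y),wh,a=cv2.minAreaRect(ray(cam,c,z).astype(np.float32));return np.round([x,y,*wh,a],1)
def pose():
    o=get_obs();M=R.from_rotvec(o["orientation"]).as_matrix();return o,M
E
python3 - <<'E'
from h import *
o,M=pose();print("tool x",M[:,0],"y",M[:,1],"z",M[:,2])
for n in("top","side"):
    im=optics.get_image(n);g=im.min(2);h=cv2.cvtColor(im,cv2.COLOR_BGR2HSV)
    for l in("lid_a","tray","can","terminal_block","screwdriver"):
        for d in spotter.regions_of(n,l):
            if d["conf"]<.3: continue
            r=d["region"];p=np.round(d["point"])
            print(n,l,p,round(d["conf"],2),r.sum())
            if l=="lid_a":
                f=(r&(g>215)).astype(np.uint8);hull=np.zeros_like(f);
                print("  top face",f.sum(),rect(n,f,82))
                b=cv2.convexHull(cv2.findNonZero(f));cv2.fillConvexPoly(hull,b,1);hull=cv2.erode(hull,np.ones((3,3)))
                bl=(hull>0)&(im.max(2)<90);ys,xs=np.nonzero(bl);print("  block",bl.sum(),rect(n,bl,118),ray(n,[[xs.mean(),ys.mean()]],110))
            else: print("  ",rect(n,r,dict(tray=14,can=65,terminal_block=28,screwdriver=10)[l]))
E
```

```text
tool x [-9.41484276e-01  3.37056906e-01 -2.80732359e-05] y [3.37056901e-01 9.41484272e-01 1.04556527e-04] z [ 6.16720095e-05  8.89760481e-05 -9.99999994e-01]
top lid_a [268. 155.] 0.93 816
  top face 578 [634.3  98.8 100.2 102.8  10. ]
  block 86 [630.2  99.   50.7  16.4   9.3] [[612.21862543 101.9624157 ]]
top lid_a [319. 163.] 0.7 935
  top face 594 [ 613.6 -112.   101.9  102.5   86. ]
  block 74 [ 609.9 -109.8   18.4   53.5   88.6] [[ 611.07324732 -111.24625089]]
top tray [271. 215.] 0.82 848
   [423.   79.8 116.4 113.2  76.8]
top can [198. 150.] 0.64 207
   [646.  358.3  64.1  53.8   1.5]
top terminal_block [390. 163.] 0.84 276
   [ 634.8 -381.1   45.6   96.9   31. ]
top terminal_block [272. 215.] 0.48 821
   [421.5  81.3 112.1 110.7  76.6]
top screwdriver [292. 122.] 0.46 175
   [7.836e+02 1.160e+01 2.540e+01 1.373e+02 2.000e-01]
side lid_a [344. 223.] 0.69 1934
  top face 914 [ 615.7 -117.2  102.5  102.2   85.8]
  block 166 [ 606.1 -124.6   27.4   57.6   86. ] [[ 610.50399593 -120.75489328]]
side lid_a [306. 170.] 0.61 1543
  top face 639 [637.7  93.5 102.5 100.9   9.6]
  block 130 [627.4  82.2  60.7  29.7   9.5] [[631.57378826  87.47797615]]
side tray [251. 211.] 0.97 1240
   [424.4  71.7 118.5 114.1  75.3]
side can [269. 126.] 0.64 305
   [639.2 326.2 108.9  50.6  58.5]
side terminal_block [417. 306.] 0.58 714
   [ 633.5 -394.5   53.    88.    32.1]
side screwdriver [363. 182.] 0.88 225
   [789.2 -11.2 109.   27.5  86.2]
```

```bash
cat >> h.py <<'E'
def plan(x,y,z,yang=None):
    """print turn (deg, tool z) bringing tool y to world angle yang (mod 180), then shift in tool axes, cm"""
    o,M=pose();t=0
    if yang is not None:
        now=np.degrees(np.arctan2(M[1,1],M[0,1]));t=-(((yang-now)+90)%180-90)
        M=M@R.from_euler("z",t,degrees=True).as_matrix()
    print("t",round(o["t"],2),"at",np.round(o["ee_pos"],1),"turn",round(t,1),"shift cm",np.round(M.T@(np.array([x,y,z])-o["ee_pos"])/10,2))
E
python3 -c "
from h import *
plan(636,96,200,99.7)"
```

```text
t 1.3 at [210.7 588.4 222.7] turn -29.4 shift cm [-33.63 -55.7    2.27]
```

Call:
move_arm --pt "0 0 0 -9.8 100" --pt "0 0 0 -9.8 100" --pt "0 0 0 -9.8 100" --pt "-2.8 -4.6 0 0 100" --pt "-2.8 -4.6 0 0 100" --pt "-2.8 -4.6 0 0 100" --pt "-2.8 -4.6 0 0 100" --pt "-2.8 -4.6 0 0 100" --pt "-2.8 -4.6 0 0 100" --pt "-2.8 -4.6 0 0 100"

```text
t: 2.55
ee_pos: [459.2, 302.7, 222.9]
orientation: [-0.266, 3.13, 0.0]
ft_force: [0.6, 0.2, 0.2]
width: 87.7
grasp_force: 0.0
```

Call:
move_arm --pt "-2.8 -4.6 0 0 80" --pt "-2.8 -4.6 0 0 60" --pt "-2.8 -4.6 0 0 60" --pt "-2.8 -4.6 0 0 60" --pt "0 0 0 0 60" --pt "0 0 0 0 60"

```text
t: 3.3
ee_pos: [598.9, 141.7, 222.4]
orientation: [0.265, -3.13, -0.0]
ft_force: [-0.9, -0.6, -0.2]
width: 52.6
grasp_force: 0.0
```

```bash
python3 - <<'E'
from h import *
plan(636,96,200,99.7)
for n in("top","side"):
    im=optics.get_image(n);o=get_obs();print(proj(n,[o["ee_pos"]]))
    c=im[80:230,170:390] if n=="top" else im[90:290,200:440]
    cv2.imwrite(f"pics/{n}2.png",c)
a=cv2.imread("pics/top2.png");b=cv2.imread("pics/side2.png")
h=lambda i:cv2.resize(i,(400,int(400*i.shape[0]/i.shape[1])),interpolation=2)
a,b=h(a),h(b);a=cv2.copyMakeBorder(a,0,b.shape[0]-a.shape[0],0,0,0);cv2.imwrite("pics/c2.png",np.hstack([a,b]))
E
```

```text
t 3.3 at [598.9 141.7 222.4] turn -0.0 shift cm [-2.89 -5.13  2.24]
[[255.7274501  154.01126612]]
[[288.33596326 124.09206294]]
```

View pics/c2.png

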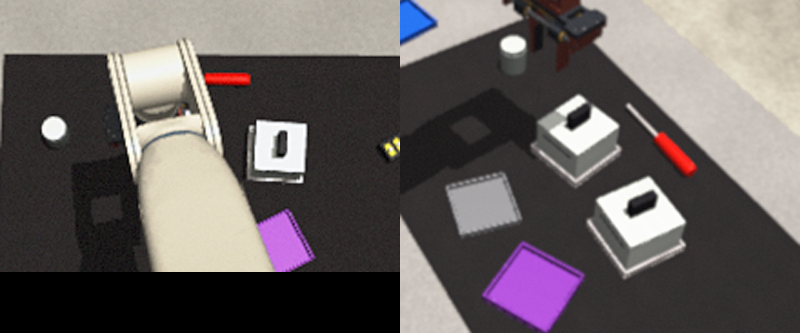

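The side picture shows the open fingers at about (291,124), left of and above the left lid's grip block at about (307,158). The top view is blocked by the arm.

Call:
move_arm --pt "-1.5 -2.5 1 0 60" --pt "-1.4 -2.4 1 0 60" --pt "0 0 2 0 60" --pt "0 0 3 0 60" --pt "0 0 2.2 0 60" --pt "0 0 0 0 60"

```text
t: 4.15
ee_pos: [634.0, 98.5, 127.9]
orientation: [0.266, -3.125, 0.0]
ft_force: [-0.3, 0.8, 0.1]
width: 52.5
grasp_force: 0.0
```

```bash
python3 - <<'E'
from h import *
plan(635,98,90,99.7)
n="side";im=optics.get_image(n);o=get_obs();print(proj(n,[o["ee_pos"]]))
cv2.imwrite("pics/c3.png",cv2.resize(im[110:220,240:380],None,fx=5,fy=5,interpolation=2))
E
```

```text
t 4.15 at [634.   98.5 127.9] turn 0.0 shift cm [-0.11 -0.06  3.79]
[[306.0488148  152.44174561]]
```

View pics/c3.png

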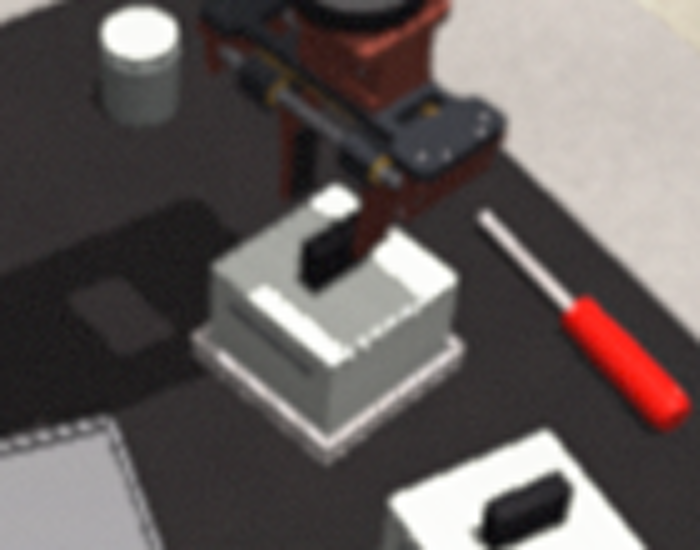

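The fingertips straddle the left block, with their midpoint at about (306,154) on the block top, so I'll descend and grip.

Call:
move_arm --pt "0 0 1.3 0 60" --pt "0 0 1.3 0 60" --pt "0 0 1.2 0 60" --pt "0 0 0 0 60" --pt "0 0 0 0 0" --pt "0 0 0 0 0" --pt "0 0 0 0 0" --pt "0 0 0 0 0" --pt "0 0 0 0 0"

```text
t: 5.32
ee_pos: [636.4, 98.0, 92.8]
orientation: [-0.266, 3.13, -0.0]
ft_force: [-0.3, -0.6, 1.8]
width: 18.2
grasp_force: 30.0
```

Call:
move_arm --pt "0 0 -1 0 0" --pt "0 0 -1.5 0 0" --pt "0 0 -2 0 0" --pt "0 0 -2 0 0" --pt "0 0 -2 0 0" --pt "0 0 -2 0 0" --pt "0 0 -0.5 0 0" --pt "0 0 0 0 0"

```text
t: 6.32
ee_pos: [636.4, 98.1, 202.9]
orientation: [-0.266, 3.13, -0.0]
ft_force: [1.0, -0.1, -3.2]
width: 18.0
grasp_force: 30.0
```

```bash
python3 - <<'E'
from h import *
plan(540,240,203)
for n in("side",):
    im=optics.get_image(n);cv2.imwrite("pics/c4.png",cv2.resize(im[90:240,220:420],None,fx=4,fy=4,interpolation=2))
    print(get_obs()["ft_force"],get_obs()["width"])
E
```

```text
t 6.33 at [636.4  98.1 202.9] turn 0 shift cm [ 7.110e+00  1.561e+01 -1.000e-02]
[-0.73260595  0.49749408 -3.04833051] 18.154943780132438
```

View pics/c4.png

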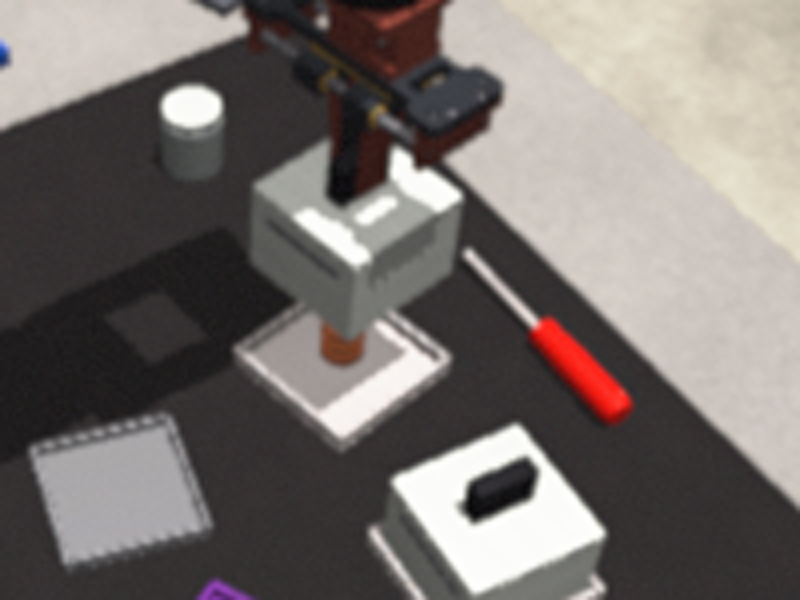

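The lid hangs level, clear above the red-brown part at about (305,177). I'll carry it left.

Call:
move_arm --pt "0.6 1.3 0 0 0" --pt "1.1 2.4 0 0 0" --pt "1.3 2.9 0 0 0" --pt "1.3 2.9 0 0 0" --pt "1.3 2.9 0 0 0" --pt "1 2.2 0 0 0" --pt "0.5 1 1 0 0" --pt "0 0 2 0 0" --pt "0 0 2.5 0 0" --pt "0 0 2.5 0 0"

```text
t: 7.62
ee_pos: [539.5, 239.7, 121.0]
orientation: [0.265, -3.129, 0.001]
ft_force: [-0.8, -0.3, -3.4]
width: 17.8
grasp_force: 30.0
```

Call:
move_arm --pt "0 0 1.5 0 0" --pt "0 0 0.8 0 0" --pt "0 0 0.4 0 0" --pt "0 0 0.2 0 0" --pt "0 0 0.1 0 0" --pt "0 0 0.1 0 0" --pt "0 0 0.1 0 0"

```text
t: 8.5
ee_pos: [540.2, 240.0, 90.9]
orientation: [-0.266, 3.13, 0.0]
ft_force: [-0.4, 0.5, -3.0]
width: 18.1
grasp_force: 30.0
```

Call:
move_arm --pt "0 0 0.1 0 0" --pt "0 0 0.1 0 0" --pt "0 0 0 0 0"

```text
t: 8.88
ee_pos: [540.1, 239.9, 88.8]
orientation: [-0.266, 3.13, -0.0]
ft_force: [-0.9, -0.5, -0.0]
width: 17.6
grasp_force: 30.0
```

Call:
move_arm --pt "0 0 0 0 60" --pt "0 0 0 0 60" --pt "0 0 0 0 60" --pt "0 0 0 0 60" --pt "0 0 -2 0 60" --pt "0 0 -3 0 60" --pt "0 0 -4 0 60" --pt "0 0 -4 0 60" --pt "0 0 0 0 60"

```text
t: 10.0
ee_pos: [542.3, 240.9, 223.6]
orientation: [-0.265, 3.123, 0.004]
ft_force: [-0.1, -0.0, -0.8]
width: 52.8
grasp_force: 0.0
```

```bash
python3 -c "
from h import *
plan(614,-113.5,219,86)"
```

```text
t 10.0 at [542.3 240.9 223.6] turn 13.7 shift cm [ -9.62 -34.85   0.41]
```

Call:
move_arm --pt "0 0 0 7 60" --pt "0 0 0 6.7 60" --pt "-1.2 -4.4 0 0 60" --pt "-1.2 -4.4 0 0 60" --pt "-1.2 -4.4 0 0 60" --pt "-1.2 -4.4 0 0 60" --pt "-1.2 -4.4 0 0 60" --pt "-1.2 -4.4 0 0 60" --pt "-1.2 -4.4 0 0 60" --pt "-1.2 -4 0 0 60"

```text
t: 11.25
ee_pos: [611.2, -115.4, 218.5]
orientation: [-0.11, -3.139, -0.0]
ft_force: [-0.0, 0.4, -0.1]
width: 52.4
grasp_force: 0.0
```

```bash
python3 -c "
from h import *
plan(614,-113.5,128,86)"
```

```text
t 11.25 at [ 611.2 -115.4  218.5] turn -0.0 shift cm [-0.27  0.21  9.05]
```

Call:
move_arm --pt "-0.3 0.2 2 0 60" --pt "0 0 3 0 60" --pt "0 0 3 0 60" --pt "0 0 1.6 0 60" --pt "0 0 1.2 0 60" --pt "0 0 1.0 0 60" --pt "0 0 0.8 0 60" --pt "0 0 0 0 60"

```text
t: 12.25
ee_pos: [614.6, -112.1, 92.4]
orientation: [-0.11, -3.139, -0.0]
ft_force: [0.0, 0.3, 0.8]
width: 52.5
grasp_force: 0.0
```

Call:
move_arm --pt "0 0 0 0 0" --pt "0 0 0 0 0" --pt "0 0 0 0 0" --pt "0 0 0 0 0" --pt "0 0 0 0 0"

```text
t: 12.88
ee_pos: [614.5, -112.1, 92.5]
orientation: [-0.11, -3.139, -0.0]
ft_force: [-0.3, -0.2, -1.7]
width: 17.9
grasp_force: 30.0
```

Gripped. I'll lift it and work out the shift to (580,-255).

Call:
move_arm --pt "0 0 -1 0 0" --pt "0 0 -1.5 0 0" --pt "0 0 -2 0 0" --pt "0 0 -2 0 0" --pt "0 0 -2 0 0" --pt "0 0 -2 0 0" --pt "0 0 -0.5 0 0" --pt "0 0 0 0 0"

```text
t: 13.88
ee_pos: [614.7, -112.1, 203.1]
orientation: [0.11, 3.139, -0.0]
ft_force: [0.1, 0.1, -1.6]
width: 18.0
grasp_force: 30.0
```

```bash
python3 -c "
from h import *
plan(580,-255,203)
im=optics.get_image('side');a=im[100:240,220:350];b=im[150:290,270:400]
cv2.imwrite('pics/c5.png',cv2.resize(np.hstack([a,b]),None,fx=3,fy=3,interpolation=2))"
```

```text
t 13.88 at [ 614.7 -112.1  203.1] turn 0 shift cm [ 2.470e+00 -1.449e+01  1.000e-02]
```

View pics/c5.png

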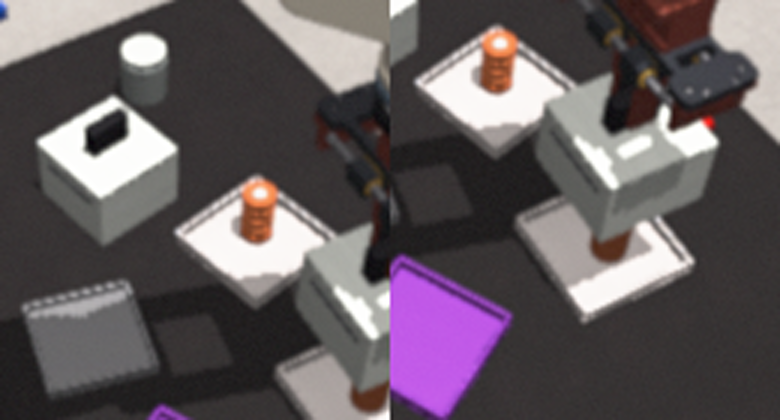

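The left tin holds the ribbed part with a steel disc on top (about (306,164)). The left lid stands upright at (252,155), and the right lid is off a smooth part.

Call:
move_arm --pt "0.2 -1.2 0 0 0" --pt "0.4 -2.5 0 0 0" --pt "0.5 -2.9 0 0 0" --pt "0.5 -2.9 0 0 0" --pt "0.5 -2.7 0 0 0" --pt "0.3 -1.6 0 0 0" --pt "0.1 -0.7 1 0 0" --pt "0 0 2 0 0" --pt "0 0 2.5 0 0" --pt "0 0 2.5 0 0"

```text
t: 15.18
ee_pos: [579.2, -253.7, 120.3]
orientation: [-0.108, -3.138, -0.001]
ft_force: [0.6, -0.4, -1.2]
width: 17.7
grasp_force: 30.0
```

Call:
move_arm --pt "0 0 1.5 0 0" --pt "0 0 0.8 0 0" --pt "0 0 0.4 0 0" --pt "0 0 0.2 0 0" --pt "0 0 0.1 0 0" --pt "0 0 0.1 0 0" --pt "0 0 0.1 0 0" --pt "0 0 0.1 0 0" --pt "0 0 0.1 0 0" --pt "0 0 0 0 0"

```text
t: 16.42
ee_pos: [579.6, -255.0, 88.6]
orientation: [-0.11, -3.139, -0.0]
ft_force: [0.4, -0.5, -1.5]
width: 17.6
grasp_force: 30.0
```

Call:
move_arm --pt "0 0 0.05 0 0" --pt "0 0 0.05 0 0" --pt "0 0 0 0 0"

```text
t: 16.8
ee_pos: [579.7, -255.2, 88.3]
orientation: [0.11, 3.139, -0.0]
ft_force: [-1.8, 0.7, 4.8]
width: 18.1
grasp_force: 30.0
```

Contact. I'll release, retreat, and rise toward the middle so the cameras can see.

Call:
move_arm --pt "0 0 0 0 60" --pt "0 0 0 0 60" --pt "0 0 0 0 60" --pt "0 0 0 0 60" --pt "0 0 -2 0 60" --pt "0 0 -3 0 60" --pt "0 0 -4 0 60" --pt "0 0 -4 0 60" --pt "0 0 0 0 60"

```text
t: 17.92
ee_pos: [581.9, -256.0, 222.9]
orientation: [0.109, 3.132, -0.005]
ft_force: [-0.1, 1.2, -0.4]
width: 52.5
grasp_force: 0.0
```

```bash
cat > look.py <<'E'
from h import *
for n in("top","side"):
    im=optics.get_image(n)
    h=cv2.cvtColor(im,cv2.COLOR_BGR2HSV)
    for l in("insulator","sleeve"):
        for d in spotter.regions_of(n,l):
            if d["conf"]<.3: continue
            r=d["region"];ys,xs=np.nonzero(r)
            print(n,l,np.round(d["point"],1),round(d["conf"],2),r.sum(),"cols",xs.min(),xs.max(),"rows",ys.min(),ys.max(),"mid z",[ray(n,[d["point"]],z).round(1).tolist() for z in(35,66)])
    if n=="top":a=im
i1=cv2.resize(a[120:240,220:350],None,fx=3,fy=3,interpolation=2);i2=cv2.resize(im[110:230,220:350],None,fx=3,fy=3,interpolation=2)
cv2.imwrite("pics/c6.png",np.hstack([i1,i2]))
E
python3 look.py
```

```text
top insulator [268.  153.9] 0.59 81 cols 260 268 rows 151 161 mid z [[[651.7, 96.8]], [[643.0, 97.4]]]
side insulator [307.4 169.9] 0.79 202 cols 300 311 rows 161 180 mid z [[[653.2, 106.6]], [[635.7, 84.7]]]
side sleeve [345.4 227.7] 0.71 250 cols 337 351 rows 216 237 mid z [[[621.6, -127.1]], [[605.1, -141.4]]]
```

View pics/c6.png

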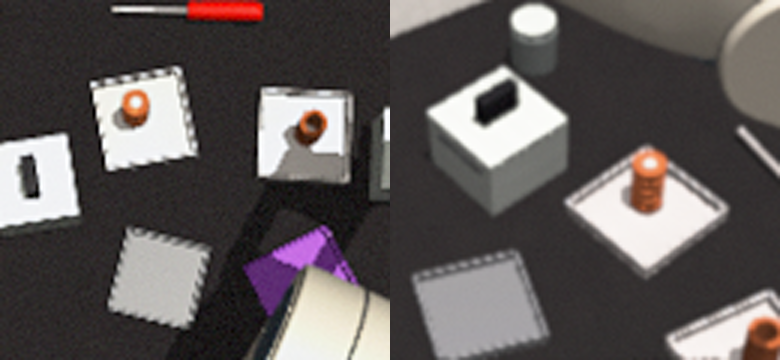

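The insulator (steel disc on top) is in the left tin at top px (265,154). The sleeve (open bore) is in the right tin at (324,161), and the tray is at (273,213). The lids now stand at positions I know, so I can use them to correct camera bias.

```bash
cat > fit.py <<'E'
from h import *
def face(n,im,x,y,z,hw,cond):
    m=np.zeros(im.shape[:2],np.uint8);p=proj(n,[[x+a*hw,y+b*hw,z] for a,b in((-1,-1),(-1,1),(1,1),(1,-1))])
    cv2.fillConvexPoly(m,p.astype(np.int32),1);return (m>0)&cond
for n in("top","side"):
    im=optics.get_image(n);h=cv2.cvtColor(im,cv2.COLOR_BGR2HSV);g=im.min(2)
    print(n,"lidL",rect(n,face(n,im,540,240,78,75,g>215),78),"lidR",rect(n,face(n,im,580,-255,78,75,g>215),78))
    print(" tray",rect(n,face(n,im,423,77,8,85,(h[...,1]<40)&(g>85)),14))
    o=face(n,im,645,98,40,60,(h[...,1]>90)&(h[...,2]>60)&((h[...,0]<20)|(h[...,0]>170)));o=cv2.morphologyEx(o.astype(np.uint8),3,np.ones((5,5)))
    hi=np.argwhere(o)
    def model(x,y):
        t=np.linspace(0,6.3,40);P=np.vstack([np.c_[x+18*np.cos(t),y+18*np.sin(t),0*t+z] for z in(4,66)])
        s=8;m=np.zeros((384*1,512),np.uint8);c=cv2.convexHull((proj(n,P)*16).astype(np.int32));cv2.fillConvexPoly(m,c,255,cv2.LINE_AA,4);return m/255
    best=min(((np.abs(model(x,y)-o).sum(),x,y) for x in range(615,670,1) for y in range(70,125,1)));print(" insul",best,o.sum())
E
python3 fit.py
```

```text
top lidL [538.4 240.9 101.6 101.    9.9] lidR [ 608.8 -228.    45.4   39.3   88. ]
 tray [425.   78.4 111.7 111.7  76. ]Traceback (most recent call last):
  File "fit.py", line 14, in <module>
    best=min(((np.abs(model(x,y)-o).sum(),x,y) for x in range(615,670,1) for y in range(70,125,1)));print(" insul",best,o.sum())
  File "fit.py", line 14, in <genexpr>
    best=min(((np.abs(model(x,y)-o).sum(),x,y) for x in range(615,670,1) for y in range(70,125,1)));print(" insul",best,o.sum())
                      ~~~~~^^^^^
  File "fit.py", line 13, in model
    s=8;m=np.zeros((384*1,512),np.uint8);c=cv2.convexHull((proj(n,P)*16).astype(np.int32));cv2.fillConvexPoly(m,c,255,cv2.LINE_AA,4);return m/255
                                                           ~~~~^^^^^
  File "h.py", line 9, in proj
    c=optics.calibration(cam);q=(np.atleast_2d(X)-c["xyz"])@R.from_rotvec(c["orientation"]).as_matrix()
ValueError: time passes only in moves, steps and waits
```

```bash
python3 - <<'E'
s=open("h.py").read()
s=s.replace("c=optics.calibration(cam)","c=cal(cam)").replace("def ray(","import functools\ncal=functools.lru_cache(None)(lambda c:optics.calibration(c))\ndef ray(",1)
open("h.py","w").write(s)
E
python3 fit.py
```

```text
top lidL [538.4 240.9 101.6 101.    9.9] lidR [ 608.8 -228.    45.4   39.3   88. ]
 tray [425.   78.4 111.7 111.7  76. ]
 insul (np.float64(37.32156862745098), 643, 108) 90
side lidL [541.2 236.4 102.  103.2   9.9] lidR [ 580.7 -257.   103.2  102.4   85.8]
 tray [426.5  75.  114.9 113.5  76.4]
 insul (np.float64(58.70980392156863), 650, 110) 212
```

```bash
python3 - <<'E'
from h import *
for n,b in(("top",np.array([1.6,-.9])),("side",np.array([-1,2.5]))):
    im=optics.get_image(n);h=cv2.cvtColor(im,cv2.COLOR_BGR2HSV);p=proj(n,[[645,107,66]])[0].round().astype(int)
    y0,x0=p[1]-6,p[0]-6
    print(n,p);print(h[y0:y0+13,x0:x0+13,1]);print(h[y0:y0+13,x0:x0+13,2])
    w=np.clip(im[...,0].astype(float)-80,0,None)
    S=h[...,1];o=((S>90)&(h[...,2]>60)).astype(np.uint8)
    l=cv2.morphologyEx(o,3,np.ones((7,7)));l[:y0-3]=0
    ys,xs=np.mgrid[y0:y0+13,x0:x0+13];m=w[y0:y0+13,x0:x0+13]*((xs-p[0])**2+(ys-p[1])**2<=9)
    c=np.array([(xs*m).sum(),(ys*m).sum()])/m.sum();print(c,ray(n,[c],66)+b)
E
```

```text
top [265 153]
[[ 11  23  18  17  14  12  13   6   5   5   4   5   5]
 [ 14  13   7   6   5   3   5   3   4   4   4   6   6]
 [  7   5   5   6  14  23  28  25  13   4   4   5   5]
 [  6   4  10  52 102 140 161 159  96  32   4   3   5]
 [  4   5  62 161 200 173 161 184 198 138  12   4   2]
 [  4  17 122 193 143  59  36  84 166 198  50   3   2]
 [  5  45 154 193  80   3   9  16 116 194 106  11   2]
 [  4  52 172 192  71   3  10  10 110 199 125   7   3]
 [  4  50 175 177 122  36  12  63 151 196 125   2   2]
 [ 12  32 184 191 180 152 136 167 189 193  92   1   2]
 [ 15  46 179 183 175 169 173 186 187 196  45   4   1]
 [ 20  50 157 186 176 190 182 179 185 201  25   3   2]
 [ 23  44 120 195 188 182 172 180 193 162   9   2   0]]
[[ 92  79 155 184 185 190 194 240 249 248 247 248 246]
 [197 201 239 249 250 250 250 248 245 241 243 243 243]
 [247 247 247 242 240 240 237 239 239 243 242 243 243]
 [242 244 239 232 230 229 225 226 230 236 242 242 242]
 [243 239 229 225 222 224 225 222 223 227 239 245 243]
 [244 227 219 225 225 232 234 230 224 223 233 243 242]
 [246 231 222 225 234 243 251 238 229 22
[... 1200 characters left out ...]
172 171 174 146  98  70  57  49  50]
 [ 68 101 153 210 231 220 227 216 177 138 100  66  54]
 [132 176 215 239 241 236 239 241 233 211 174 120  67]
 [197 228 238 243 240 241 244 245 243 238 230 185 104]
 [215 230 239 241 242 245 246 247 245 241 240 226 155]
 [180 228 239 238 240 246 247 246 246 242 240 233 195]
 [162 214 235 236 235 240 242 244 245 242 241 230 195]
 [181 184 222 235 236 235 234 237 240 240 236 215 154]
 [199 157 178 217 232 237 237 236 235 231 217 184 133]
 [201 140 131 157 190 211 215 212 204 190 178 183 170]
 [204 138 120 122 129 134 133 135 141 155 178 212 224]
 [192 135 123 127 131 136 118 125 151 165 191 224 242]]
[306.12162162 163.94316375] [[645.18302483 109.47722745]]
```

```bash
python3 -c "
from h import *
plan(645.4,109,200,99.7)"
```

```text
t 18.48 at [ 579.5 -254.9  217.1] turn -13.7 shift cm [-12.63  34.76   1.72]
```

Call:
move_arm --pt "0 0 0 -7 60" --pt "0 0 0 -6.7 60" --pt "-1.6 4.3 0 0 60" --pt "-1.6 4.3 0 0 60" --pt "-1.6 4.4 0 0 60" --pt "-1.6 4.4 0 0 60" --pt "-1.6 4.4 0 0 60" --pt "-1.6 4.4 0 0 60" --pt "-1.5 4.3 0 0 60" --pt "-1.5 4.3 0 0 60"

```text
t: 19.73
ee_pos: [645.3, 110.8, 217.5]
orientation: [0.266, -3.13, 0.0]
ft_force: [0.5, -0.7, -0.3]
width: 52.8
grasp_force: 0.0
```

Call:
move_arm --pt "0 0 0 0 60" --pt "0 0 3 0 60" --pt "0 0 3 0 60" --pt "0 0 2 0 60" --pt "0 0 0 0 60" --pt "0 0 0 0 60"

```text
t: 20.48
ee_pos: [645.9, 109.0, 138.6]
orientation: [-0.265, 3.129, 0.0]
ft_force: [-0.5, 0.5, 1.1]
width: 52.6
grasp_force: 0.0
```

```bash
python3 -c "
from h import *
plan(645.4,109,25,99.7)"
```

```text
t 20.48 at [645.9 109.  138.6] turn -0.0 shift cm [7.000e-02 1.000e-02 1.136e+01]
```

Call:
move_arm --pt "0 0 3 0 60" --pt "0 0 3 0 60" --pt "0 0 1.5 0 60" --pt "0 0 1.5 0 60" --pt "0 0 1.3 0 60" --pt "0 0 0.8 0 60" --pt "0 0 0 0 60" --pt "0 0 0 0 60"

```text
t: 21.48
ee_pos: [645.6, 109.3, 27.1]
orientation: [-0.266, 3.13, 0.0]
ft_force: [-0.2, 0.6, 1.2]
width: 52.8
grasp_force: 0.0
```

Call:
move_arm --pt "0 0 0 0 30" --pt "0 0 0 0 0" --pt "0 0 0 0 0" --pt "0 0 0 0 0" --pt "0 0 0 0 0"

```text
t: 22.1
ee_pos: [645.5, 109.3, 27.1]
orientation: [-0.266, 3.13, 0.0]
ft_force: [-0.8, -0.1, 4.4]
width: 35.6
grasp_force: 30.0
```

Gripped at 36 mm. I'll lift it.

Call:
move_arm --pt "0 0 -1 0 0" --pt "0 0 -1.5 0 0" --pt "0 0 -2 0 0" --pt "0 0 -2.5 0 0" --pt "0 0 -2 0 0" --pt "0 0 -1 0 0" --pt "0 0 0 0 0"

```text
t: 22.98
ee_pos: [645.6, 109.3, 127.7]
orientation: [-0.266, 3.129, 0.0]
ft_force: [-0.0, -0.2, -1.2]
width: 35.5
grasp_force: 30.0
```

```bash
python3 -c "
from h import *
plan(426,77.7,127)
im=optics.get_image('side')
cv2.imwrite('pics/c7.png',cv2.resize(im[110:230,220:400],None,fx=4,fy=4,interpolation=2))"
```

```text
t 22.98 at [645.6 109.3 127.7] turn 0 shift cm [22.18  0.59  0.03]
```

View pics/c7.png

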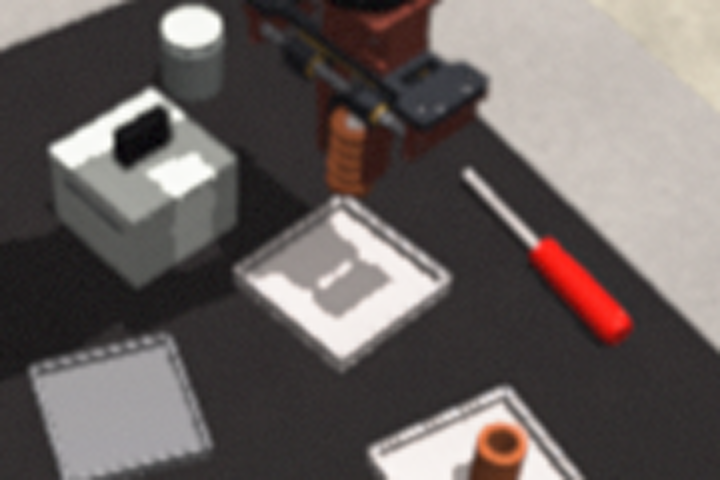

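The ribbed insulator hangs upright in the fingers at about (306,148), and the sleeve stays put in the right tin. Next I'll carry it to the tray.

Call:
move_arm --pt "1.2 0 0 0 0" --pt "2.5 0.1 0 0 0" --pt "3.5 0.1 0 0 0" --pt "4 0.1 0 0 0" --pt "4 0.1 0 0 0" --pt "3.5 0.1 0 0 0" --pt "2.3 0.1 0 0 0" --pt "1.2 0 0 0 0" --pt "0 0 0 0 0" --pt "0 0 0 0 0"

```text
t: 24.28
ee_pos: [426.4, 77.9, 126.8]
orientation: [-0.266, 3.129, 0.0]
ft_force: [0.2, 0.2, -0.4]
width: 35.3
grasp_force: 30.0
```

Call:
move_arm --pt "0 0 1.5 0 0" --pt "0 0 2.5 0 0" --pt "0 0 2.5 0 0" --pt "0 0 1.5 0 0" --pt "0 0 0.9 0 0" --pt "0 0 0.5 0 0" --pt "0 0 0.2 0 0" --pt "0 0 0.1 0 0" --pt "0 0 0 0 0"

```text
t: 25.4
ee_pos: [425.6, 77.8, 30.0]
orientation: [-0.266, 3.13, 0.0]
ft_force: [0.6, 1.3, -1.2]
width: 35.7
grasp_force: 30.0
```

Call:
move_arm --pt "0 0 0.1 0 0" --pt "0 0 0.1 0 0" --pt "0 0 0.05 0 0" --pt "0 0 0.05 0 0" --pt "0 0 0 0 0" --pt "0 0 0 0 0"

```text
t: 26.15
ee_pos: [425.4, 77.7, 27.0]
orientation: [-0.266, 3.13, -0.0]
ft_force: [-2.1, -0.1, 6.6]
width: 35.5
grasp_force: 30.0
```

Contact felt. I'll release and rise straight up.

Call:
move_arm --pt "0 0 0 0 60" --pt "0 0 0 0 60" --pt "0 0 0 0 60" --pt "0 0 0 0 60" --pt "0 0 -1 0 60" --pt "0 0 -2.5 0 60" --pt "0 0 -4 0 60" --pt "0 0 -5 0 60" --pt "0 0 -5 0 60" --pt "0 0 -2 0 60"

```text
t: 27.4
ee_pos: [426.5, 77.9, 225.2]
orientation: [-0.265, 3.125, 0.001]
ft_force: [-0.6, 0.5, -0.8]
width: 52.6
grasp_force: 0.0
```

Call:
move_arm --pt "0 -4 0 0 60" --pt "0 -4 0 0 60" --pt "0 -4 0 0 60" --pt "0 -4 0 0 60" --pt "0 -4 0 0 60" --pt "0 -4 0 0 60" --pt "0 0 0 0 60" --pt "0 0 0 0 60"

```text
t: 28.4
ee_pos: [465.3, -158.4, 221.8]
orientation: [0.265, -3.13, -0.001]
ft_force: [-0.5, -0.2, -0.1]
width: 52.8
grasp_force: 0.0
```

```bash
python3 -c "
from h import *
print(get_obs()['t'],get_obs()['ee_pos'])
a=optics.get_image('top')[100:250,170:410];b=optics.get_image('side')[90:330,190:440]
r=lambda i,w:cv2.resize(i,(w,int(w*i.shape[0]/i.shape[1])),interpolation=2)
a,b=r(a,400),r(b,400);a=cv2.copyMakeBorder(a,0,b.shape[0]-a.shape[0],0,0,0)
cv2.imwrite('pics/c8.png',np.hstack([a,b]))"
```

```text
28.4 [ 465.29839035 -158.37120249  221.83578477]
```

View pics/c8.png

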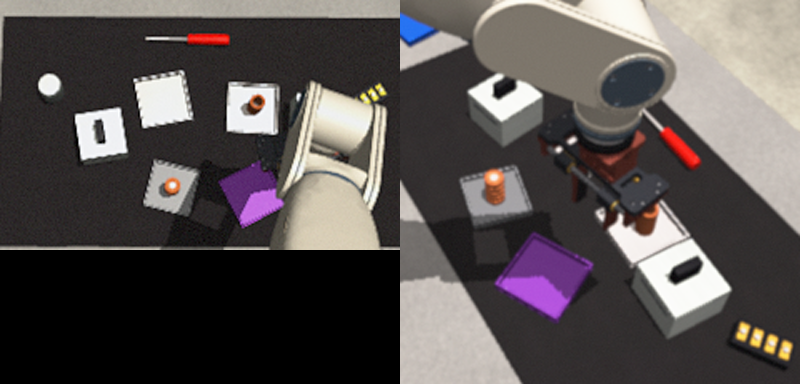

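The insulator stands upright in the grey tray (top px about (273,212)). Both lids are upright and clear, the sleeve is still in its tin, the bystanders haven't moved, and the robot touches nothing.

```bash
python3 -c "
from workcell import close_job
print(close_job())"
```

```text
the job is handed in; nothing more can be done
None
```

The job is handed in at about 28 s: both lids stand upright on the bench clear of the tins and tray, the ribbed insulator stands upright in the grey tray, and the sleeve, screwdriver, can and terminal block were left alone.

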